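Weigh the oxide tin on the spring hook scale

TASK

Weigh the steel oxide tin: hang it by its strap on the hook of the spring scale, easing its weight onto the spring so that the hook neither drops nor jumps when you let go, and leave it hanging freely, settled, for a good two seconds. Then take hold of it again, lift it gently off the hook and set it down softly, upright and wholly on the round cork mat; leave everything else on the bench where it is.

Things in the scene. Friction and masses are not known exactly. Their poses are not given: they have to be found in the camera images.
- tin: The only tin with a strap: closed round steel tin, 54 mm in diameter, 62 mm high to its lid, 150 mm with strap and grip. How full it is, so its weight, is unknown (0.2 to 0.85 kg). Origin: centre of its underside, z up. The strap is a dark steel frame fixed upright on the lid, 34 mm wide along the tin's y, 6 mm thick along its x.
- tin_eye (a point): Top middle of the strap's opening, 106 mm above the tin's underside. The opening looks along the tin's x, is 24 mm wide and reaches from 68 mm up to a shallow gabled roof, 106 mm at the middle and 102 mm at the sides. The roof bears on the hook; hung, this point is 3 mm above the hook_seat point. Axes as the tin's.
- tin_grip (a point): Middle of the wooden grip block on top of the strap, 134 mm above the tin's underside. The block is 20 mm along the tin's x, 26 mm along its y and 32 mm high. Hold it from above with the fingers on the two faces across y, so that they stay beside the hook. Axes as the tin's.
- scale: Spring scale fixed to the bench: grey pillar 26 x 50 mm, 238 mm high, with a white graduated plate, on a dark base 110 x 160 mm, 14 mm thick. Origin on the bench at the pillar's front face; x points away from the hook. The hook stands out 110 mm from the face towards -x; the base reaches only 60 mm that way, so below the hook is free.
- hook_seat (a point): Lowest point of the hook's centre line, where the strap bears; 200 mm above the bench unloaded, moves with the hook. z up, x towards the pillar. The hook is a steel bar 6 mm thick along x: towards -x its free end rises over 22 mm to a tip whose top is 19 mm above this point; towards +x it rises 12 mm over 35 mm, then runs level to the carriage, 85 mm behind.
- hook (a joint): How far the sprung hook has gone down, m: 0 unloaded, 0.065 at its stop. It sinks 1 mm for each 0.15 N (150 N/m), lightly damped: a load let go too high drops and bounces, one pulled too low jumps up. It is delicate: hook and tin should never move together faster than 0.09 m/s, nor be pushed or pulled with more than 15 N.
- mat: Round cork mat lying flat, fixed to the bench, 120 mm in diameter, 4 mm thick. Origin: centre of its underside.
- pitcher: Bystander: empty white ceramic pitcher, 165 mm high, 108 mm wide, with a handle. Origin: centre of its underside.
- rib: Bystander: flat wooden potter's rib, about 125 x 50 x 6 mm, lying. Origin: under the middle of its straight part.
- scraper: Bystander: flat stainless steel scraper, 110 x 55 x 4 mm, lying. Origin: centre of its underside.
- jar: Bystander: closed glass jar, 60 mm in diameter, 85 mm high, without a strap. Origin: centre of its underside.
- bowl: Bystander: terracotta bowl, 110 mm wide, 50 mm high. Origin: centre of its underside.
- brush: Bystander: brush lying on the bench.
Not all that is in view belongs to the job. Of the things shaped like the tin, the steel one is meant.

How it is judged:
By the outcome, as a careful person would: the job done as asked, in the order asked, and still so for the second after the job is handed in, with the robot touching nothing.
It also fails if it takes over 69 s, if anything falls off the work surface, if the arm or the gripper's body presses on something with over 40 N, if the wrist force passes 120 N, or if a joint passes its speed limit or range.

ROBOT

A 6-joint arm with a two-finger parallel gripper is mounted at the origin on the work surface. World frame = base frame: x ahead of the robot, y to its left, z up, the work surface at z = 0. Lengths are in m, angles in rad, forces in N, time in s.
With the tool pointing down it reaches from about 0.3 to 0.875 m from the base axis. Payload 4.2 kg.
Tool frame: the origin (TCP) lies midway between the tips of the shut fingers; the grasp point (between the pads) lies behind it (env.hold_point_z is the z of the grasp point in the tool frame, in m); z points along the fingers, y is the line along which they close (so a half turn about z gives the same grasp; the last joint's range is limited). The gripper opens to 85 mm and grips with 20 to 120 N. Pads are 22 mm wide; open, the fingers measure 114 mm over their backs; the gripper's body (76 mm by 85 mm) begins 54 mm behind the grasp point. The pads swing forward as they close: fully open they stand 13 mm farther back than shut.
Start: joints at [-1.251, 0.32, 1.565, -0, 1.257, -0.02], TCP at [0.192, -0.542, 0.231] pointing down, gripper open.
Joint ranges: [-3.11, 3.11], [-0.84, 2.01], [0.21, 2.61], [-1.34, 4.49], [0.05, 2.63], [-2.56, 2.56]. Speed limits (rad/s): [2.57, 2.57, 3.14, 3.14, 3.14, 3.14].

INTERFACE

Orientations are given as a rotation vector (axis times angle).
In Python, from rig import env gives the robot as it stands. The module is installed in compiled form; this text tells all that it offers. Calls block until the motion is done:
- env.move_ptp(position, orientation): joint-space move of the TCP to a pose.
- env.line_to(position, rot=None, speed=0.15): straight line of the TCP; rot=None keeps the orientation; speed is the mean speed in m/s.
- env.goto_joints(angles): joint-space move.
- env.command_gripper(opening, squeeze=None): opening from 0.0 (shut) to 1.0 (fully open); squeeze is the grip in N (None keeps the last); returns when the fingers have stopped.
- env.sleep(seconds).
- env.solve_ik(position, orientation): joint angles nearest the present ones, or None.
- env.state(): the state.
- env.read_camera(name): name is "scene" or "top"; returns a dict with "frame" (400x640x3 uint8, red, green, blue), "range_z" (400x640 float32, m along the optical axis (not along the pixel's ray), 0 where there is no reading), "camera_matrix" (3x3 intrinsics, pixels), "rvec" (rotation vector, rad) and "tvec" (3), from world to camera coordinates, as OpenCV has them. Camera axes: x right, y down, z forward; pixel columns grow to the right and rows downward; lengths in m; the calibration is good to about 2 mm. A picture is of the moment at which its call begins.
A pose or a line that the arm cannot do raises env.PlanningError and nothing moves.
- env.job_done(): hands the job in; it is judged then, once.
The state is a dict: "t": time; "joints": joint angles; "joint_vel": joint speeds; "effort": joint torques, N m; "eef_pos": TCP position; "ee_rot": TCP orientation; "contact_force": force on the tool from outside, world axes, zero at the start; "ft_torque": the same for the moment, N m; "finger_gap": opening from 0.0 (shut) to 1.0 (fully open); "gripper_force": force on a finger pad.
Only numpy, scipy, OpenCV 4.12 (cv2) and the standard library are available. Lean on these libraries where they do the work, as an engineer would, in place of code of your own. Each camera call takes 0.05 s, during which the arm holds its last target. There are 200 camera calls.

## Working session

There is one attempt and no reset: what is moved stays moved. The work goes in short steps, each a Python script; the robot and the scene stay as the last script left them, time stands still between calls to the robot, and variables do not carry over. Pictures are saved under pics/ and viewed, at most 10 in all, crops included, and the job is handed in when it is done.

```bash
mkdir -p pics; cat > h.py <<'E'
import numpy as np, cv2
from rig import env
from scipy.spatial.transform import Rotation as R
def cam(n):
    d=env.read_camera(n); K=d["camera_matrix"]; Rm=cv2.Rodrigues(np.array(d["rvec"],float))[0]; t=np.array(d["tvec"],float).ravel()
    z=d["range_z"]; v,u=np.mgrid[0:400,0:640]
    P=np.stack([(u-K[0,2])/K[0,0]*z,(v-K[1,2])/K[1,1]*z,z],-1)
    W=(P-t)@Rm; W[z==0]=np.nan
    return d["frame"],W
def save(f,n): cv2.imwrite("pics/"+n,cv2.cvtColor(f,cv2.COLOR_RGB2BGR))
E
python3 - <<'E'
from h import *
for n in("scene","top"):
    f,W=cam(n); save(f,n+"1.png"); np.savez(n+"1.npz",f=f,W=W)
s=env.state(); print(s["t"],s["ee_rot"],env.hold_point_z,s["contact_force"],s["eef_pos"])
E
```

```text
0.1 [-3.09481697e+00 -5.30908573e-01  3.61188375e-04] -0.0187 [0.08037234 0.12393814 0.34468873] [ 0.19150831 -0.54172117  0.23056363]
```

View pics/scene1.png

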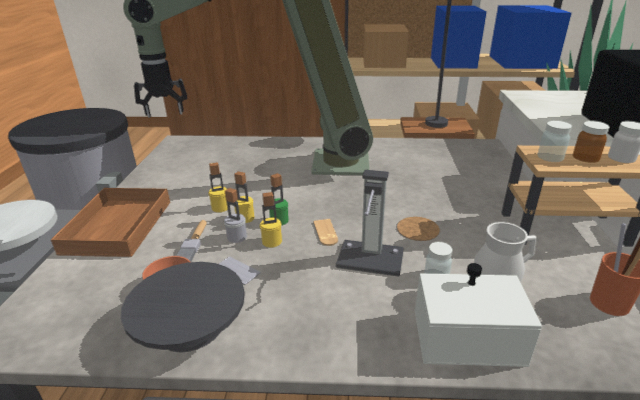

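View pics/top1.png

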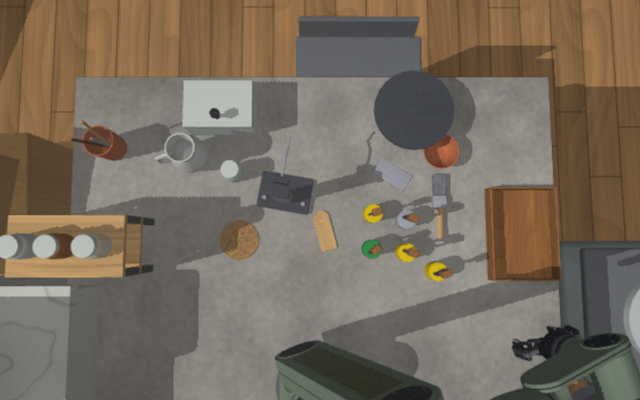

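The steel tin is the grey one, at scene (235,230) and top (407,217), standing among four coloured tins. The scale is at top (285,192) and the mat at top (240,240). Next I'll enlarge and measure.

```bash
python3 - <<'E'
from h import *
S=np.load("scene1.npz");T=np.load("top1.npz")
a=cv2.resize(S["f"][155:255,200:300],(500,500),interpolation=cv2.INTER_CUBIC)
c=cv2.resize(S["f"][160:280,330:430],(300,360),interpolation=cv2.INTER_CUBIC)
b=cv2.resize(T["f"][190:290,350:460],(440,400),interpolation=cv2.INTER_CUBIC)
d=cv2.resize(T["f"][160:260,215:335],(360,300),interpolation=cv2.INTER_CUBIC)
o=np.zeros((600,800,3),np.uint8)
o[:300,:360]=d;o[:300,400:730]=cv2.resize(b,(330,300));o[300:,:300]=cv2.resize(a,(300,300));o[300:,400:650]=cv2.resize(c,(250,300))
save(o,"crop1.png")
W=T["W"];f=T["f"].astype(int)
def reg(x0,x1,y0,y1,m,lab):
    P=W[y0:y1,x0:x1][m(f[y0:y1,x0:x1],W[y0:y1,x0:x1])]
    print(lab,len(P),np.median(P,0).round(4),P.min(0).round(4),P.max(0).round(4))
    return P
for n,(x,y) in dict(steel=(407,217),y1=(373,213),gr=(371,248),y2=(405,252),y3=(436,271)).items():
    for lo,hi in((.055,.066),(.12,.16)):
        P=reg(x-14,x+16,y-14,y+14,lambda c,w:(w[...,2]>lo)&(w[...,2]<hi),n+str(lo)) 
P=reg(218,262,218,262,lambda c,w:(c[...,0]-c[...,2]>30)&(w[...,2]<.02),"mat")
print(cv2.minEnclosingCircle(P[:,:2].astype(np.float32)))
P=reg(250,320,165,220,lambda c,w:(w[...,2]>.007)&(w[...,2]<.02),"base");print(cv2.minAreaRect(P[:,:2].astype(np.float32)))
P=reg(250,320,120,220,lambda c,w:(w[...,2]>.225)&(w[...,2]<.26),"pillartop");print(cv2.minAreaRect(P[:,:2].astype(np.float32)))
P=reg(250,320,120,240,lambda c,w:(w[...,2]>.15)&(w[...,2]<.225),"hook");print(P.round(3)[:40])
W=S["W"]
sl=W[160:275,335:410];m=(sl[...,2]>.17)&(sl[...,0]>.3)&(sl[...,0]<.8)
P=sl[m];print("scene tall",len(P),P.min(0),P.max(0))
print(W[175:260:6,355:392:4].round(3)[:,:,:].tolist()[0:3])
E
```

```text
steel0.055 184 [ 0.4883 -0.2676  0.0615] [ 0.4689 -0.3003  0.0552] [ 0.5226 -0.2467  0.0658]
steel0.12 86 [ 0.4939 -0.2715  0.1483] [ 0.4828 -0.2879  0.1206] [ 0.5078 -0.2602  0.1548]
y10.055 185 [ 0.5048 -0.1679  0.0613] [ 0.4843 -0.1998  0.0553] [ 0.5401 -0.1462  0.0659]
y10.12 77 [ 0.5111 -0.1729  0.1493] [ 0.5003 -0.1884  0.1241] [ 0.5222 -0.1589  0.1548]
gr0.055 180 [ 0.4108 -0.1628  0.0612] [ 0.3815 -0.1961  0.055 ] [ 0.4342 -0.1423  0.0656]
gr0.12 77 [ 0.4066 -0.1681  0.1498] [ 0.3929 -0.1852  0.1224] [ 0.4202 -0.155   0.1552]
y20.055 188 [ 0.3959 -0.2671  0.0613] [ 0.3693 -0.2984  0.055 ] [ 0.425  -0.2451  0.0659]
y20.12 84 [ 0.3979 -0.2693  0.149 ] [ 0.3843 -0.2862  0.1212] [ 0.4089 -0.2585  0.1558]
y30.055 193 [ 0.3463 -0.3551  0.0614] [ 0.3138 -0.3862  0.0553] [ 0.3664 -0.3342  0.0659]
y30.12 93 [ 0.3409 -0.3578  0.1477] [ 0.328  -0.373   0.1213] [ 0.3534 -0.3466  0.156 ]
mat 1200 [0.4329 0.2306 0.004 ] [ 0.375   0.1718 -0.0077] [0.4911 0.2894 0.0123]
((0.43251943588256836, 0.23030729591846466), 0.06073330342769623)
base 1314 [0.5722 0.0652 0.0138] [ 0.4958 -0.0146  0.007 
[... 1311 characters left out ...]
24 0.23971051]
[[[0.108, 0.052, 0.001], [0.108, 0.066, 0.001], [0.567, 0.063, 0.235], [0.572, 0.072, 0.237], [0.572, 0.082, 0.237], [0.57, 0.091, 0.237], [0.571, 0.1, 0.237], [0.572, 0.109, 0.238], [0.569, 0.119, 0.236], [0.103, 0.178, 0.0]], [[0.154, 0.052, 0.001], [0.154, 0.065, 0.002], [0.152, 0.079, 0.001], [0.573, 0.073, 0.222], [0.575, 0.082, 0.223], [0.577, 0.091, 0.225], [0.579, 0.1, 0.226], [0.578, 0.109, 0.225], [0.143, 0.161, -0.002], [0.148, 0.175, 0.0]], [[0.192, 0.052, -0.001], [0.187, 0.065, -0.003], [0.193, 0.078, 0.0], [0.598, 0.072, 0.22], [0.597, 0.081, 0.219], [0.602, 0.09, 0.222], [0.602, 0.099, 0.222], [0.578, 0.11, 0.21], [0.193, 0.158, 0.001], [0.188, 0.172, -0.001]]]
```

View pics/crop1.png

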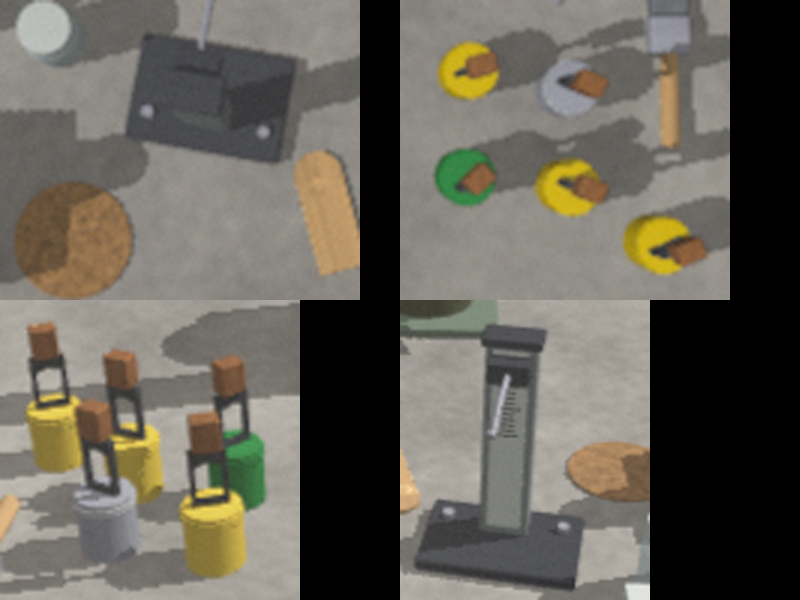

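```bash
python3 - <<'E'
from h import *
S=np.load("scene1.npz");T=np.load("top1.npz")
def pca(P):
    c=np.median(P,0);u,s,v=np.linalg.svd(P-P.mean(0));return c,v[0],s/np.sqrt(len(P))
def ang(v): return np.degrees(np.arctan2(v[1],v[0]))%180
for n,D in(("top",T),("scene",S)):
    W=D["W"];f=D["f"].astype(int)
    near=np.hypot(W[...,0]-.4905,W[...,1]+.271)<.035
    br=near&(f[...,0]-f[...,2]>35)&(W[...,2]>.115)
    P=W[br];print(n,"grip",len(P),P.mean(0),P.min(0),P.max(0))
    t=P[P[:,2]>.142];print("  top",len(t),t.mean(0),cv2.minAreaRect((t[:,:2]).astype(np.float32)))
    st=near&(f.max(-1)<90)&(W[...,2]>.066)&(W[...,2]<.118)
    P=W[st];c,v,s=pca(P[:,:2]);print("  strap",len(P),P.mean(0),ang(v),s)
    bd=near&(W[...,2]<.066)&(W[...,2]>.057)
    P=W[bd];print("  lid",len(P),P.min(0),P.max(0),cv2.minEnclosingCircle(P[:,:2].astype(np.float32)))
    h=(W[...,2]>.185)&(W[...,2]<.235)&(W[...,0]>.635)&(W[...,0]<.74)&(abs(W[...,1]-.07)<.03)
    P=W[h];
    if len(P)>5: c,v,s=pca(P[:,:2]);print("  hook",len(P),P.mean(0),ang(v),s,P[:,0].max(), P[P[:,0].argsort()[-8:]].mean(0))
    b=(W[...,2]>.009)&(W[...,2]<.019)&(abs(W[...,0]-.57)<.1)&(abs(W[...,1]-.09)<.11)&(f.max(-1)<100)
    P=W[b];print("  base",len(P),cv2.minAreaRect(P[:,:2].astype(np.float32)))
    b=(W[...,2]>.228)&(W[...,2]<.25)&(abs(W[...,0]-.57)<.06)&(abs(W[...,1]-.09)<.06)
    P=W[b];print("  cap",len(P),cv2.minAreaRect(P[:,:2].astype(np.float32)))
E
```

```text
top grip 73 [ 0.49331633 -0.27152714  0.14587819] [ 0.48284329 -0.28556775  0.12392467] [ 0.50502813 -0.26019742  0.15413901]
  top 61 [ 0.49364571 -0.27274228  0.14891132] ((0.4936027228832245, -0.27331677079200745), (0.024579180404543877, 0.017979633063077927), 68.94336700439453)
  strap 10 [ 0.49842995 -0.2620932   0.09063181] 69.7231296189672 [0.0040729  0.00136795]
  lid 171 [ 0.46892526 -0.30028636  0.05705199] [ 0.52235908 -0.24668178  0.06578067] ((0.4948073923587799, -0.27480098605155945), 0.028300229460000992)
  hook 62 [0.6726083  0.07256971 0.21029608] 169.33270930407426 [0.02118996 0.00169632] 0.7069420219246193 [0.702904   0.06692083 0.21598135]
  base 1187 ((0.5793436765670776, 0.08909598737955093), (0.16061082482337952, 0.10986902564764023), 79.69557189941406)
  cap 295 ((0.5683845281600952, 0.09159611165523529), (0.05763658508658409, 0.047510333359241486), 79.22341918945312)
scene grip 144 [ 0.50137302 -0.27520273  0.13937083] [ 0.48366668 -0.29220941  0.12083717] [ 0.51088075 -0.26167307  0.15269327]
  top 68 [ 0.49980294 -0.27556139  0.14786155] ((0.49725040793418884, -0.27721598744392395), (0.026464834809303284, 0.02055376209318638), 57.677467346191406)
  strap 97 [ 0.49809974 -0.27450153  0.09206593] 63.66452336124151 [0.01257712 0.00221459]
  lid 166 [ 0.46997766 -0.30234276  0.05716995] [ 0.5226291  -0.25081419  0.06588095] ((0.49586281180381775, -0.2740150988101959), 0.02977820299565792)
  hook 55 [0.66782091 0.07214387 0.21010126] 169.81869633973113 [0.02062536 0.0016958 ] 0.7092537036455964 [0.70462555 0.06567578 0.21547251]
  base 1454 ((0.5815093517303467, 0.0870891660451889), (0.1589912325143814, 0.11152404546737671), 79.72544860839844)
  cap 234 ((0.5635838508605957, 0.09104214608669281), (0.057161811739206314, 0.03594253584742546), 78.74603271484375)
```

```bash
cat >> h.py <<'E'
def ori(deg):  # tool down, tool y along yaw deg
    a=np.radians(deg); y=np.array([np.cos(a),np.sin(a),0]); z=np.array([0,0,-1.]); x=np.cross(y,z)
    return R.from_matrix(np.stack([x,y,z],1)).as_rotvec()
def st(l=""):
    s=env.state(); print(l,"t%.2f"%s["t"],"p",np.round(s["eef_pos"],4),"F",np.round(s["contact_force"],2),"M",np.round(s["ft_torque"],2),"gap%.3f gf%.1f"%(s["finger_gap"],s["gripper_force"])); return s
def gc(): return (st()["contact_force"])
E
python3 - <<'E'
from h import *
env.command_gripper(0.65)
env.move_ptp([.4955,-.2744,.25],ori(-114)); st("above")
env.line_to([.4955,-.2744,.122],speed=.1); st("down")
env.sleep(.3); st("base")
f,W=cam("scene"); g,_=cam("top")
a=cv2.resize(f[130:250,190:310],(500,500),interpolation=cv2.INTER_CUBIC)
b=cv2.resize(g[180:260,370:450],(300,300),interpolation=cv2.INTER_CUBIC)
o=np.zeros((500,800,3),np.uint8);o[:,:500]=a;o[:300,500:]=b;save(o,"grasp.png")
E
```

```text
above t2.01 p [ 0.4952 -0.275   0.25  ] F [ 0.65 -0.21  1.06] M [-0.02  0.04 -0.03] gap0.650 gf0.0
down t3.44 p [ 0.4959 -0.2746  0.1227] F [-0.08 -0.22 -0.08] M [-0.02  0.04 -0.  ] gap0.652 gf0.0
base t3.74 p [ 0.4956 -0.2745  0.1223] F [-0.64  0.04 -0.78] M [ 0.03 -0.01  0.01] gap0.650 gf0.0
```

View pics/grasp.png

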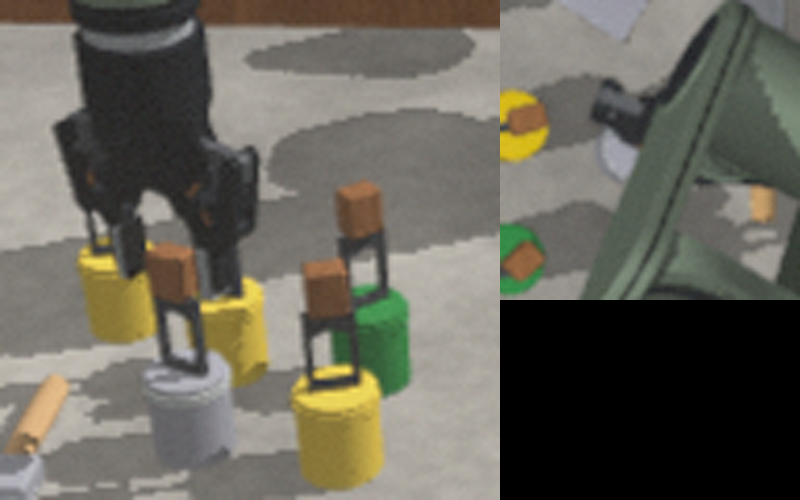

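The fingers, at crop (130,250) and (225,270), straddle the block at (172,270). I'll close and lift.

```bash
cat >> h.py <<'E'
def favg(T=.4):
    F=[]
    for _ in range(int(T/.02)): env.sleep(.02); F.append(env.state()["contact_force"])
    return np.mean(F,0)
E
python3 - <<'E'
from h import *
print("base",favg())
env.command_gripper(0.0,50); st("closed"); print(favg(.3))
p=env.state()["eef_pos"]
env.line_to([p[0],p[1],.152],speed=.04); print("lift",favg(.4)); st()
f,W=cam("scene")
a=cv2.resize(f[110:240,180:310],(600,600),interpolation=cv2.INTER_CUBIC);save(a,"lift.png")
fi=f.astype(int);near=np.hypot(W[...,0]-.4955,W[...,1]+.2744)<.04
q=near&(fi.max(-1)<95)&(W[...,2]>.1)&(W[...,2]<.14);P=W[q][:,:2];u,s,v=np.linalg.svd(P-P.mean(0));print("strap",len(P),P.mean(0),np.degrees(np.arctan2(v[0,1],v[0,0]))%180)
q=near&(W[...,2]>.03)&(W[...,2]<.098);P=W[q];print(P.min(0),P.max(0))
E
```

```text
base [0.20887807 0.12807905 0.30136992]
closed t4.54 p [ 0.4955 -0.2748  0.1222] F [-0.3  -1.55  0.59] M [-0.26  0.08  0.  ] gap0.297 gf50.1
[-0.5781731  -1.5684521   0.67475085]
lift [-0.10618654  0.05907097 -6.35263435]
 t6.03 p [ 0.4955 -0.2747  0.1518] F [-0.52 -0.42 -6.57] M [-0.   -0.02 -0.01] gap0.290 gf49.4
strap 68 [ 0.49795059 -0.27397869] 67.13357296347156
[ 0.4727919  -0.30249784  0.03039902] [ 0.52664268 -0.24813183  0.09771781]
```

View pics/lift.png

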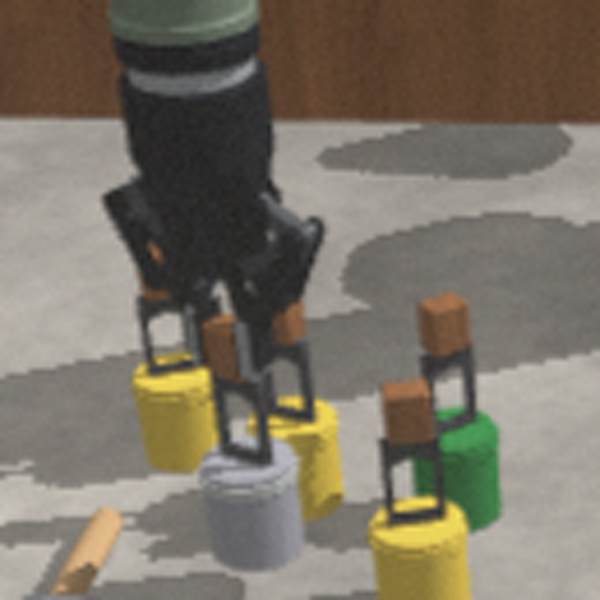

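The tin is held upright, gripped at crop (240,345), and weighs about 6.6 N, so I expect about 44 mm of sag. Next I'll carry it to a point in front of the hook tip.

```bash
cat >> h.py <<'E'
d=np.array([np.cos(np.radians(-10.3)),np.sin(np.radians(-10.3)),0]); SEAT=np.array([.6837,.0697,0]); OH=ori(-100.3)
def at(k,z): return list(SEAT+k*d+[0,0,z])
E
python3 - <<'E'
from h import *
env.line_to([.4955,-.2748,.305],speed=.12)
env.line_to([.64,-.09,.305],rot=OH,speed=.15)
env.line_to(at(.062,.28),speed=.12)
env.line_to(at(.062,.242),speed=.06); print("F",favg(.3)); st()
f,W=cam("scene");np.savez("pre.npz",f=f,W=W)
a=cv2.resize(f[120:280,320:440],(600,800),interpolation=cv2.INTER_CUBIC)
save(cv2.resize(f[130:260,325:440],(530,600),interpolation=cv2.INTER_CUBIC),"pre.png")
c=at(.062,0)
near=np.hypot(W[...,0]-c[0],W[...,1]-c[1])<.045
q=near&(W[...,2]>.185)&(W[...,2]<.222);P=W[q][:,:2];u,s,v=np.linalg.svd(P-P.mean(0),full_matrices=False);print(c,"strap",len(P),P.mean(0),np.degrees(np.arctan2(v[0,1],v[0,0]))%180,s)
q=near&(W[...,2]>.125)&(W[...,2]<.175);P=W[q];print(len(P),P.min(0),P.max(0),np.percentile(P,[2,98],axis=0))
E
```

```text
F [ 0.03907174  0.21392391 -6.34991235]
 t11.93 p [0.7449 0.0586 0.2426] F [ 0.65  0.19 -6.42] M [-0.    0.01 -0.03] gap0.299 gf49.4
[np.float64(0.7447008723518795), np.float64(0.058614262662786326), np.float64(0.0)] strap 124 [0.74712891 0.05670072] 80.77846225744464 [0.14418344 0.02230537]
482 [0.74592164 0.02884002 0.12515781] [0.7759462  0.08351204 0.17493744] [[0.75272822 0.03121461 0.12641151]
 [0.77321987 0.08168206 0.17401622]]
```

View pics/pre.png

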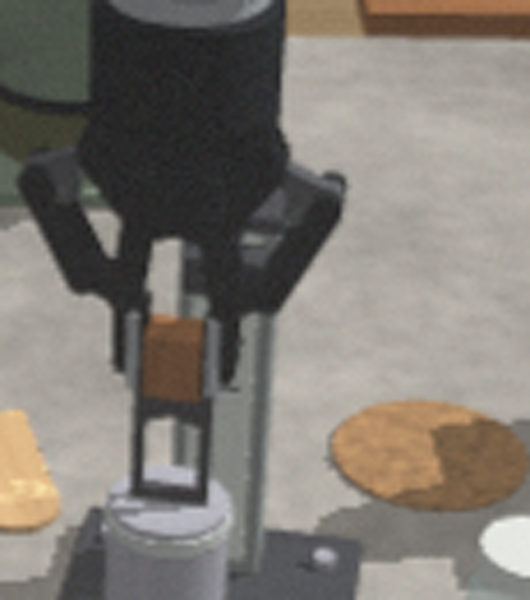

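The tin stands squarely in front of the hook, within about 1 mm laterally. The strap opening is at crop (172,450). I'll go in while watching the force.

```bash
python3 - <<'E'
from h import *
for k in(.045,.03,.02,.01,0):
    env.line_to(at(k,.242),speed=.04); F=favg(.08); print(k,F.round(2))
    if abs(F[0])>2.5 or abs(F[1])>2.5: print("STOP");break
f,W=cam("scene")
save(cv2.resize(f[130:260,325:440],(530,600),interpolation=cv2.INTER_CUBIC),"in.png")
st()
E
```

```text
0.045 [ 0.25  0.1  -6.15]
0.03 [ 0.05  0.18 -6.09]
0.02 [ 0.71  0.04 -6.2 ]
0.01 [ 0.14 -0.02 -6.16]
0 [ 0.05 -0.24 -6.24]
 t14.67 p [0.6838 0.0697 0.2421] F [ 0.36 -0.26 -6.23] M [-0.04  0.   -0.01] gap0.297 gf49.4
```

View pics/in.png

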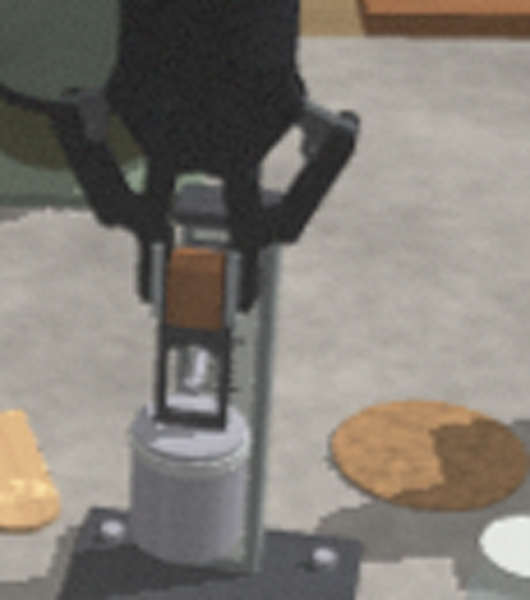

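The hook shows centred in the opening at crop (195,365). Now I'll lower it slowly, tracking force.

```bash
python3 - <<'E'
from h import *
env.line_to(at(0,.224),speed=.03); print(favg(.2).round(2))
z=.224;L=[]
while z>.170:
    z-=.006 if z>.186 else .003
    env.line_to(at(0,z),speed=.03); F=favg(.2 if z<.186 else .12); L.append((env.state()["eef_pos"][2],*F)); print(np.round(L[-1],4))
    if F[2]>-.5: break
st(); np.save("L.npy",L)
E
```

```text
[ 0.11 -0.28 -6.14]
[ 0.218  -0.7111  0.0627 -5.8393]
[ 0.2121 -1.1478  0.0709 -4.602 ]
[ 0.2061 -1.9427  0.0772 -4.0349]
[ 0.2001 -2.2485  0.6814 -3.1334]
[ 0.1941 -2.4512  0.3904 -2.4168]
[ 0.1881 -2.5244  0.4459 -1.4288]
[ 0.1822 -2.9525  0.0296 -0.5496]
[ 0.1791 -2.7421  0.2586  0.3969]
 t19.22 p [0.6837 0.0697 0.1791] F [-3.02  1.39  0.71] M [ 0.07  0.53 -0.01] gap0.298 gf50.1
```

Fx is about -3 N, so the strap bears slightly on the tip side of the hook. I'll shift it toward the pillar until that vanishes.

```bash
python3 - <<'E'
from h import *
k=0;z=.1800
for i in range(8):
    k-=.001; env.line_to(at(k,z),speed=.01); F=favg(.2); print(round(k,4),F.round(2))
    if F[0]>-.4: break
st()
E
```

```text
-0.001 [-0.13 -0.11 -0.28]
 t19.68 p [0.6832 0.0698 0.1802] F [ 0.39  0.2  -0.49] M [0.01 0.01 0.03] gap0.297 gf50.1
```

```bash
python3 - <<'E'
from h import *
F=favg(.8);print(F.round(2))
z=.180+min(0,(F[2]-.1)/150); env.line_to(at(-.001,z),speed=.01); F=favg(.8);print(z,F.round(2),st()["ft_torque"])
f,W=cam("scene");np.savez("hang.npz",f=f,W=W)
E
```

```text
[ 0.16  0.35 -0.14]
 t21.32 p [0.6826 0.0699 0.1784] F [-1.33  1.01  0.46] M [0.19 0.17 0.03] gap0.295 gf50.2
0.17839477867091014 [-0.86  0.89 -0.  ] [0.19137026 0.17020113 0.02895646]
```

```bash
python3 - <<'E'
from h import *
env.command_gripper(0.34,20); env.command_gripper(0.7); st("open")
for i in range(4):
    f,W=cam("scene")
    near=np.hypot(W[...,0]-.683,W[...,1]-.07)<.045
    P=W[near&(W[...,2]>.06)&(W[...,2]<.105)]; b=W[near&(f[...,0].astype(int)-f[...,2]>35)&(W[...,2]>.15)]
    print(np.percentile(P,[2,98],axis=0).round(4).tolist(),len(b),b.mean(0).round(4)); env.sleep(.6)
st(); print(favg(.3))
save(cv2.resize(f[130:260,325:440],(530,600),interpolation=cv2.INTER_CUBIC),"hung.png")
E
```

```text
open t21.98 p [0.6828 0.0698 0.1784] F [-0.65  0.35 -0.31] M [ 0.09 -0.    0.05] gap0.698 gf0.0
[[0.683, 0.0429, 0.0612], [0.7094, 0.0943, 0.1037]] 183 [0.6886 0.0692 0.1961]
[[0.6827, 0.0429, 0.0611], [0.7096, 0.0943, 0.1035]] 181 [0.6891 0.0692 0.1958]
[[0.6818, 0.0429, 0.0607], [0.7097, 0.0943, 0.1038]] 182 [0.6888 0.0692 0.1955]
[[0.6825, 0.0429, 0.0614], [0.7092, 0.0942, 0.1032]] 183 [0.689  0.0693 0.1959]
 t24.58 p [0.6827 0.0699 0.1784] F [-0.36  0.37  0.34] M [0.01 0.03 0.06] gap0.698 gf0.0
[-0.07096043  0.06094796 -0.04677336]
```

View pics/hung.png

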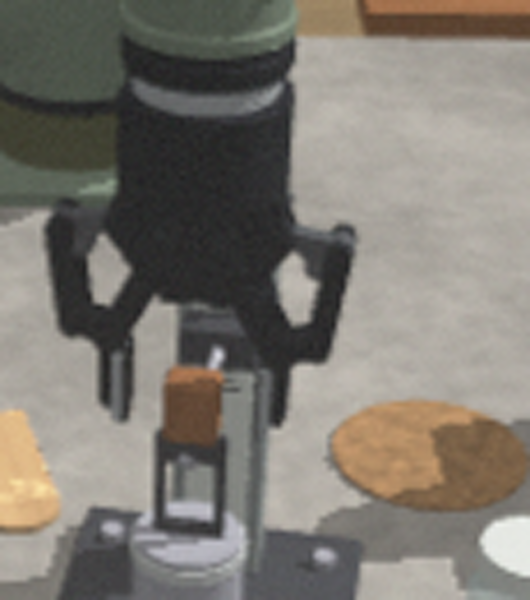

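It hangs freely and settled, with the block at crop (193,405) clear of both fingers. I'll wait a little more, then regrasp, lift off and carry it to the mat.

```bash
python3 - <<'E'
from h import *
env.sleep(1.2)
env.command_gripper(0.34); st("near"); env.command_gripper(0.0,50); st("held"); print(favg(.2).round(2))
env.line_to(at(-.001,.219),speed=.025); print(favg(.1).round(2))
env.line_to(at(-.001,.2425),speed=.025); F=favg(.2); print("off",F.round(2))
for k in(.01,.02,.035,.062):
    env.line_to(at(k,.2425),speed=.05); F=favg(.06); print(k,F.round(2))
    if abs(F[0])>3 or abs(F[1])>3: print("STOP"); raise SystemExit
env.line_to(at(.062,.30),speed=.1)
env.line_to([.63,.20,.30],speed=.12)
env.line_to([.4325,.2303,.30],speed=.12)
env.line_to([.4325,.2303,.145],speed=.1); st("over mat")
f,W=cam("scene"); save(cv2.resize(f[120:250,360:490],(600,600),interpolation=cv2.INTER_CUBIC),"mat.png")
near=np.hypot(W[...,0]-.4325,W[...,1]-.23)<.05
P=W[near&(W[...,2]>.035)&(W[...,2]<.075)];print(P.min(0),P.max(0))
E
```

```text
near t26.43 p [0.6827 0.0699 0.1784] F [-0.37  0.46  0.33] M [ 0.01 -0.01 -0.02] gap0.345 gf0.0
held t26.65 p [0.6827 0.0698 0.1784] F [ 0.16 -0.15  0.39] M [-0.04  0.05 -0.01] gap0.293 gf53.3
[-0.26 -0.4   0.01]
[-0.49 -0.21 -5.63]
off [ 0.   -0.11 -6.  ]
0.01 [ 0.07 -0.04 -6.22]
0.02 [-0.11  0.35 -6.43]
0.035 [-0.5   0.32 -6.11]
0.062 [ 0.4   0.17 -6.02]
over mat t37.90 p [0.4329 0.2305 0.1456] F [-0.28  0.29 -5.69] M [-0.03  0.   -0.  ] gap0.293 gf52.3
[0.43457673 0.20229127 0.03524158] [0.46430529 0.25455775 0.0749222 ]
```

View pics/mat.png

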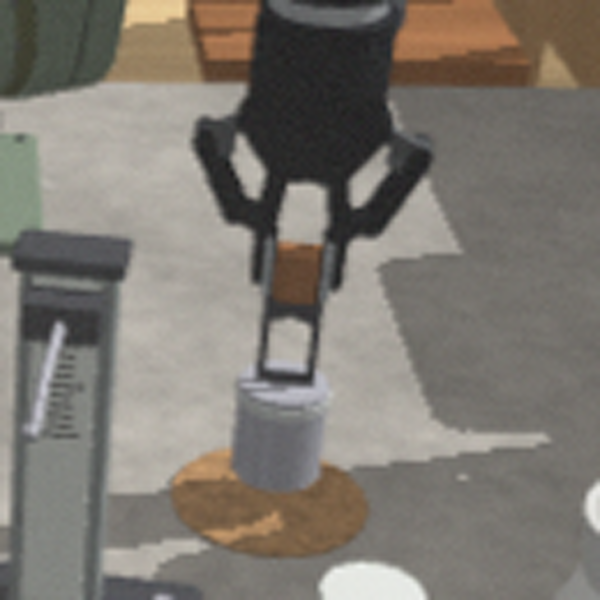

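The tin is upright over the mat, whose centre is at crop (268,502), and the hook is back up. I'll set it down softly.

```bash
python3 - <<'E'
from h import *
p=[.4325,.2303]
env.line_to([*p,.131],speed=.03); z=.131
while z>.118:
    z-=.001; env.line_to([*p,z],speed=.015); F=favg(.1)
    if z<.128: print(round(z,4),F.round(2))
    if F[2]>-3.5: break
z-=.0005; env.line_to([*p,z],speed=.01);print(favg(.2).round(2))
env.command_gripper(.34,20); env.command_gripper(.7); env.sleep(.2)
env.line_to([*p,.24],speed=.08); env.line_to([.36,.15,.32],speed=.15); env.move_ptp([.32,-.15,.32],OH); st()
f,W=cam("scene"); g,V=cam("top")
o=np.zeros((600,800,3),np.uint8)
o[:400,:640]=f; o[400:,:300]=cv2.resize(g[190:290,190:340],(300,200)); save(o,"end.png")
near=np.hypot(V[...,0]-.4325,V[...,1]-.23)<.05
P=V[near&(V[...,2]>.06)&(V[...,2]<.072)];print(cv2.minEnclosingCircle(P[:,:2].astype(np.float32)))
E
```

```text
0.127 [ 0.39 -0.1  -6.22]
0.126 [ 0.46 -0.61 -3.46]
[-0.13 -1.03  4.45]
 t45.26 p [ 0.3204 -0.1495  0.3198] F [-0.24  0.23 -0.08] M [-0.02 -0.04 -0.05] gap0.699 gf0.0
((0.4340490698814392, 0.2310362160205841), 0.028515560552477837)
```

View pics/end.png

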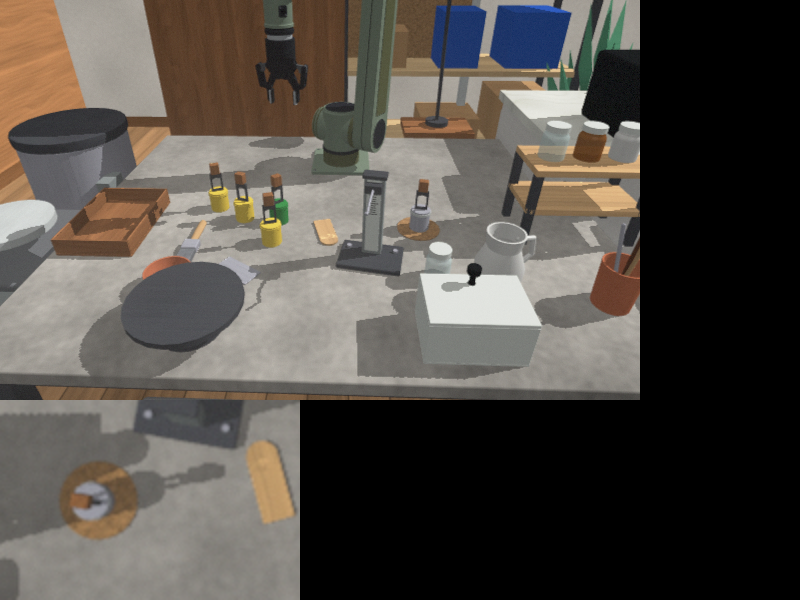

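The tin stands upright in the middle of the mat, at scene (421,220), and everything else is where it was.

```bash
python3 -c "
from rig import env
print(env.job_done())"
```

```text
the job is handed in; nothing more can be done
None
```

The steel tin was weighed (about 6.3 N, roughly 0.65 kg), hung freely and settled for over 3 s, then lifted off and set down upright in the middle of the cork mat; the job is handed in at about 45 s.

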